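Fill the moulder arbor with spacer rings, thickest first

ROBOT

A 6-joint arm with a two-finger parallel gripper is mounted at the origin on the work surface. World frame = base frame: x ahead of the robot, y to its left, z up, the work surface at z = 0. Lengths are in m, angles in rad, forces in N, time in s.
With the tool pointing down it reaches from about 0.325 to 0.925 m from the base axis. Payload 3.1 kg.
Tool frame: the origin (TCP) lies at the very end of the fingers, on their centre line; the grasp point (between the pads) lies 19 mm behind it (arm.tcp_to_grasp is the x of the grasp point in the tool frame, in m); x points along the fingers, z is the direction in which the jaws open and shut, and the axes are right-handed (so a half turn about x gives the same grasp; the last joint's range is limited). The gripper opens to 85 mm and grips with 20 to 120 N. Pads are 22 mm wide; open, the fingers measure 114 mm over their backs; the gripper's body (76 mm by 85 mm) begins 54 mm behind the grasp point. The pads swing forward as they close: fully open they stand 13 mm farther back than shut.
Start: joints at [-1.4, 0.217, 1.613, -0, 1.311, -0.112], TCP at [0.174, -0.6, 0.231] pointing down, gripper open.
Joint ranges: [-2.75, 2.75], [-0.78, 2.1], [0.31, 2.55], [-1.13, 4.27], [0.13, 2.63], [-2.58, 2.58]. Speed limits (rad/s): [2.79, 2.79, 3.14, 3.14, 3.14, 3.14].

INTERFACE

Orientations are given as a 3x3 rotation matrix whose columns are the frame's x, y, z axes.
In Python, from bench import arm, eyes gives the robot as it stands. Calls block until the motion is done:
- arm.move_ptp(position, orientation): joint-space move of the TCP to a pose.
- arm.servo_line(position, orientation=None, v=0.15): straight line of the TCP; orientation=None keeps the orientation; v is the mean speed in m/s.
- arm.goto_joints(angles): joint-space move.
- arm.gripper_to(opening, effort=None): finger opening in m; effort is the grip in N (None keeps the last); returns when the fingers have stopped.
- arm.wait(seconds).
- arm.inverse_kinematics(position, orientation): joint angles nearest the present ones, or None.
- arm.get_state(): the state.
- eyes.capture(name): name is "side" or "top" or "wrist"; returns the picture (480x640x3 uint8, blue, green, red); there is no depth.
- eyes.camera_model(name): a dict with "K" (3x3 intrinsics, pixels), "D" ([k1, k2, p1, p2, k3] as OpenCV has them; the pictures are not rectified), "rvec" (rotation vector, rad) and "tvec" (3), from world to camera coordinates, as OpenCV has them. Camera axes: x right, y down, z forward; pixel columns grow to the right and rows downward; lengths in m; the calibration is good to about 2 mm. A picture is of the moment at which its call begins: read the wrist's pose just before it. camera_model takes no time and is no camera call; for the wrist camera it gives the pose at the moment of the call.
A pose or a line that the arm cannot do raises arm.IKError and nothing moves.
- arm.finish_job(): hands the job in, once; it reports no verdict.
The state is a dict: "clock": time; "joints": joint angles; "qvel": joint speeds; "tau": joint torques, N m; "position": TCP position; "eef_rot": TCP orientation; "wrist_force": force on the tool from outside, world axes, zero at the start; "ft_torque": the same for the moment, N m; "width": finger opening in m.
Only numpy, scipy, OpenCV 4.12 (cv2) and the standard library are available. Lean on these libraries where they do the work, as an engineer would, in place of code of your own. Each camera call takes 0.05 s, during which the arm holds its last target. There are 200 camera calls.

TASK

Finish making up the moulder arbor that stands in the setting fixture: thread the three loose spacer rings over the arbor onto the blue cutter block, thickest first, then the middle one, and the thinnest last on top. Lower each ring all the way down until it lies flat before you let go of it, never letting it drop down the arbor, and leave everything else on the bench where it is.

Things in the scene. Friction and masses are not known exactly. Their poses are not given: they have to be found in the camera images.
- fixture: Setting fixture, bolted down, 167 mm high: aluminium base plate 120 x 120 x 15 mm, green clamping head 84 mm across with a small lever, and on it a blue cutter block 96 mm across, from 53 to 93 mm above the bench, with two knives. A bright steel arbor 30 mm in diameter stands up out of the block's middle. Origin: centre of the base plate's underside, on the bench; z up along the arbor.
- seat (a point): Centre of the flat top face of the blue cutter block, on the arbor's axis, 93 mm above the bench: the thickest ring's underside comes to lie here. z up.
- arbor_end (a point): Centre of the arbor's upper end, 74 mm above the seat. The arbor is 30 mm in diameter up to 8 mm below its end, then tapers to 20 mm. The three rings together are 72 mm high. With the thickest ring seated the arbor stands 34 mm above the ring's top: hold that ring near its top so that the gripper's palm clears the arbor.
- ring_thick: Thickest spacer ring, dark blackened steel, 60 mm outside diameter, 34 mm bore, 40 mm thick, about 0.6 kg. Lies flat on the bench. Origin: on its axis, at the underside; z along its axis, up.
- ring_middle: Middle spacer ring, pale aluminium, 60 mm outside diameter, 34 mm bore, 20 mm thick, about 0.1 kg. Lies flat on the bench. Origin: on its axis, at the underside; z up.
- ring_thin: Thinnest spacer ring, brass, 60 mm outside diameter, 34 mm bore, 12 mm thick, about 0.2 kg. Lies flat on the bench. Origin: on its axis, at the underside; z up.
- spare_cutter: Spare cutter block, red, 96 mm across, 40 mm high. Not part of the job; leave it alone. Origin: centre of its underside.
- bearing: Ball bearing with an orange seal, 62 mm across, 16 mm high, lying flat; its middle is filled. Not a spacer; leave it alone. Origin: centre of its underside.
- end_cap: Dark steel end cap with its screw head, 52 mm across, 22 mm high. Fitted later by hand; leave it alone. Origin: centre of its underside.
- caliper: Caliper, 230 mm long, 12 mm high, lying flat along its x axis; leave it alone. Origin: underside at the middle of its length.
- edge_sample: Plywood edge sample, 150 x 70 x 18 mm, lying flat; leave it alone. Origin: centre of its underside.
- spanner: Steel spanner, 200 mm long, lying flat along its x axis; leave it alone. Origin: underside at the middle of its length.
Mind the look-alikes: they are no part of the job. What is shaped like the fixture but yellow is not meant.

How it is judged:
By the outcome, as a careful person would: the job done as asked, in the order asked, and still so for the second after the job is handed in, with the robot touching nothing.
It also fails if it takes over 64 s, if anything falls off the work surface, if the arm or the gripper's body presses on something with over 40 N, if the wrist force passes 120 N, or if a joint passes its speed limit or range.

## Working session

There is one attempt and no reset: what is moved stays moved. The work goes in short steps, each a Python script; the robot and the scene stay as the last script left them, time stands still between calls to the robot, and variables do not carry over. Pictures are saved under pics/ and viewed, about 8 in all and at most 12, crops included, and the job is handed in when it is done.

```bash
ls; mkdir -p pics; python3 - <<'E'
from bench import arm, eyes
import cv2
for n in("top","side"):
    cv2.imwrite(f"pics/{n}0.png",eyes.capture(n))
    m=eyes.camera_model(n);print(n,m)
s=arm.get_state();print(s['clock'],s['position'],s['eef_rot'],s['wrist_force'],s['width'])
E
```

```text
pics
top {'K': array([[471.19503517,   0.        , 317.63855932],
       [  0.        , 471.19503517, 236.34961522],
       [  0.        ,   0.        ,   1.        ]]), 'D': array([0.02323226, 0.        , 0.        , 0.        , 0.        ]), 'rvec': array([ 2.17398275, -2.12867082,  0.20043161]), 'tvec': array([-0.03782134,  0.51845572,  1.18906386])}
side {'K': array([[568.72930195,   0.        , 320.9451563 ],
       [  0.        , 568.72930195, 250.20768939],
       [  0.        ,   0.        ,   1.        ]]), 'D': array([-0.03436819,  0.        ,  0.        ,  0.        ,  0.        ]), 'rvec': array([ 0.18556881, -2.69262644,  1.42612608]), 'tvec': array([0.50391352, 0.14581875, 1.32552729])}
0.1 [ 0.17430397 -0.59942138  0.23008009] [[-3.50781598e-04  9.60283708e-01  2.79025226e-01]
 [ 2.19315034e-03  2.79025311e-01 -9.60281243e-01]
 [-9.99997534e-01  2.75095280e-04 -2.20392348e-03]] [-0.0921883  -0.0810691  -0.66524491] 0.08535335185348558
```

View pics/top0.png

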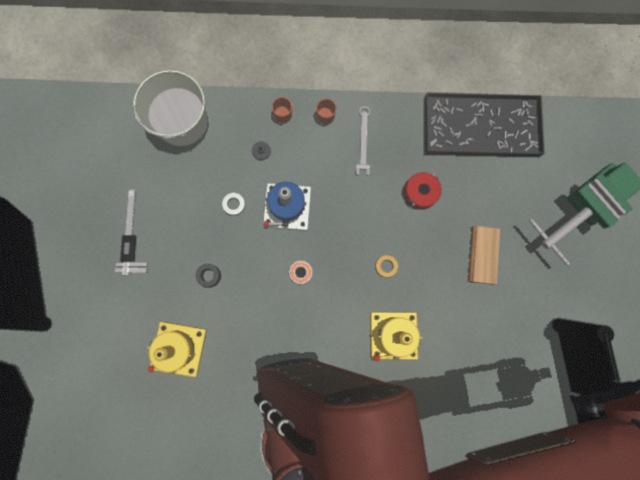

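View pics/side0.png

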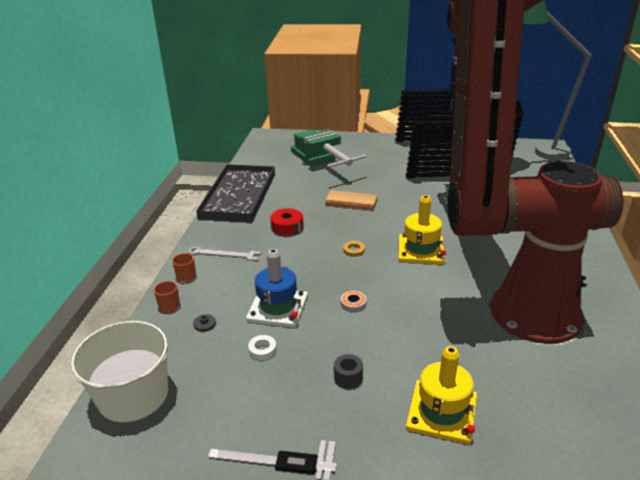

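The arbor fixture is blue on a white plate at top (287,202). The yellow fixtures at (178,348) and (396,337) are decoys. Ring candidates in the top view:
- **Dark:** (208,275), tall in the side view, so it is the thick ring. The end cap at (261,151) looks similar.
- **Pale:** (233,204), the middle ring.
- **Brass:** (387,266), the thin ring. The bearing at (300,272) looks similar.

Next is a close crop to check these choices.

```bash
python3 - <<'E'
import cv2
im=cv2.imread("pics/top0.png")[140:300,190:405]
im=cv2.resize(im,None,fx=3.7,fy=3.7,interpolation=cv2.INTER_CUBIC)
cv2.imwrite("pics/crop1.png",im)
E
```

```text
(no output)
```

View pics/crop1.png

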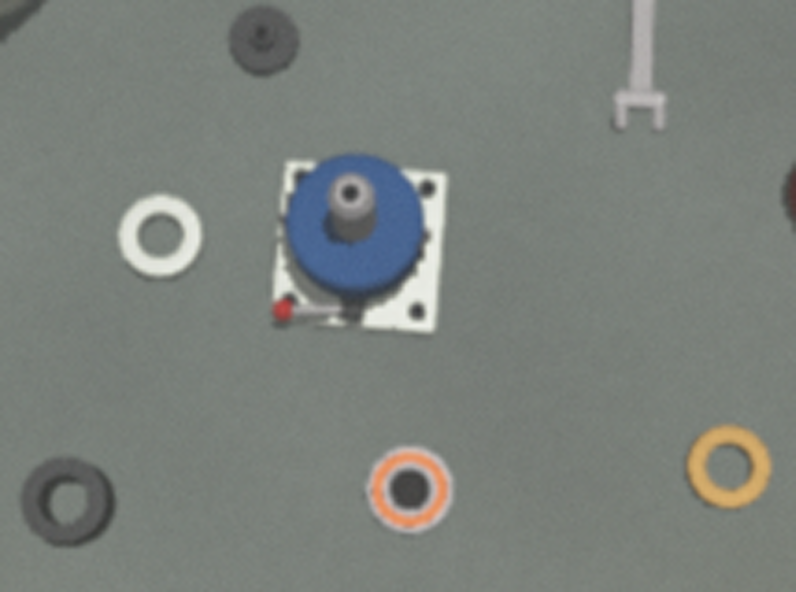

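```bash
cat > h.py <<'E'
from bench import arm, eyes
import cv2, numpy as np
def ray(m,px):
    R=cv2.Rodrigues(np.array(m['rvec']))[0]; t=np.array(m['tvec']).ravel()
    p=cv2.undistortPoints(np.array([[px]],float),m['K'],m['D']).ravel()
    return -R.T@t, R.T@np.array([p[0],p[1],1])
def plane(m,px,z):
    c,d=ray(m,px); return c+d*(z-c[2])/d[2]
def proj(m,P):
    return cv2.projectPoints(np.array(P,float).reshape(-1,1,3),m['rvec'],m['tvec'],m['K'],m['D'])[0].reshape(-1,2)
def down(yaw):   # jaws open along (cos yaw, sin yaw)
    x=np.array([0,0,-1.]); z=np.array([np.cos(yaw),np.sin(yaw),0]); return np.column_stack([x,np.cross(z,x),z])
def st(msg=''):
    s=arm.get_state(); print(msg,'t%.2f'%s['clock'],'p',np.round(s['position'],4),'F',np.round(s['wrist_force'],1),'M',np.round(s['ft_torque'],2),'w%.4f'%s['width'],'j6 %.2f'%s['joints'][5]); return s
E
python3 - <<'E'
from h import *
m=eyes.camera_model("top")
for n,u,v,z in [("thick",65.5,503,.04),("mid",161,236,.02),("thin",729,467,.012),("block",356,222.5,.093),("arbor",350,190,.167),("bearing",410,490,.016),("cap",263,40,.01)]:
    P=plane(m,(190+(u+.5)/3.7-.5,140+(v+.5)/3.7-.5),z); print(n,np.round(P,4),np.hypot(*P[:2]).round(3))
    if n in("thick","mid","thin","arbor"):
        for yaw in(-1.29,-1.29+np.pi/2):
            print([None if (q:=arm.inverse_kinematics(np.array([P[0],P[1],zz]),down(yaw))) is None else np.round(q,2).tolist() for zz in(.01,.26)])
w=eyes.camera_model("wrist");s=arm.get_state()
R=cv2.Rodrigues(w['rvec'])[0];c=-R.T@w['tvec']
print("wrist cam in tool",np.round(s['eef_rot'].T@(c-s['position']),3),"axis in tool",np.round(s['eef_rot'].T@R[2],3),w['K'][0])
E
```

```text
thick [0.4111 0.2536 0.04  ] 0.483
[[0.41, 0.24, 2.07, -0.0, 0.83, 1.7], [0.41, -0.12, 1.91, -0.0, 1.35, 1.7]]
[[0.41, 0.24, 2.07, -0.0, 0.83, 0.13], [0.41, -0.12, 1.91, -0.0, 1.35, 0.13]]
mid [0.6064 0.2    0.02  ] 0.639
[[0.21, 0.5, 1.69, -0.0, 0.94, 1.5], [0.21, 0.22, 1.55, -0.0, 1.37, 1.5]]
[[0.21, 0.5, 1.69, -0.0, 0.94, -0.07], [0.21, 0.22, 1.55, -0.0, 1.37, -0.07]]
thin [ 0.4488 -0.2127  0.012 ] 0.497
[[-0.58, 0.26, 2.04, -0.0, 0.84, 0.71], [-0.58, -0.09, 1.88, -0.0, 1.35, 0.71]]
[[-0.58, 0.26, 2.04, -0.0, 0.84, -0.86], [-0.58, -0.09, 1.88, -0.0, 1.35, -0.86]]
block [0.6026 0.0565 0.093 ] 0.605
arbor [0.6062 0.0577 0.167 ] 0.609
[[-0.02, 0.46, 1.77, -0.0, 0.92, 1.27], [-0.02, 0.16, 1.62, -0.0, 1.36, 1.27]]
[[-0.02, 0.46, 1.77, -0.0, 0.92, -0.3], [-0.02, 0.16, 1.62, -0.0, 1.36, -0.3]]
bearing [0.427  0.0159 0.016 ] 0.427
cap [0.7594 0.1331 0.01  ] 0.771
wrist cam in tool [-0.142  0.068 -0.   ] axis in tool [ 0.963 -0.268 -0.001] [406.37538087   0.         318.96060955]
```

```bash
python3 - <<'E'
from h import *
import pickle
shots=[]
for n,p,y in[("arbor",(.605,.057,.27),.28),("thick",(.411,.2536,.16),.28)]:
    arm.move_ptp(np.array(p),down(y)); st(n)
    m=eyes.camera_model("wrist"); im=eyes.capture("wrist")
    shots.append((m,im))
    print(proj(m,[(.605,.057,.167),(.605,.057,.093),(.411,.2536,.04)]).round(0).tolist())
pickle.dump([s[0] for s in shots],open("w1.pkl","wb"))
cv2.imwrite("pics/w1a.png",shots[0][1]);cv2.imwrite("pics/w1b.png",shots[1][1])
cv2.imwrite("pics/w1.png",cv2.resize(np.vstack([s[1][:,:] for s in shots]),None,fx=.625,fy=.625,interpolation=cv2.INTER_AREA))
E
```

```text
arbor t2.88 p [0.6051 0.0561 0.2699] F [ 0.2  0.2 -0.3] M [ 0.01  0.03 -0.03] w0.0855 j6 -0.30
[[319.0, 241.0], [319.0, 216.0], [156.0, -90.0]]
thick t4.07 p [0.4127 0.2536 0.1611] F [-0.2 -0.8 -0.1] M [-0.01  0.05  0.03] w0.0855 j6 0.13
[[540.0, 686.0], [494.0, 568.0], [316.0, 234.0]]
```

View pics/w1.png

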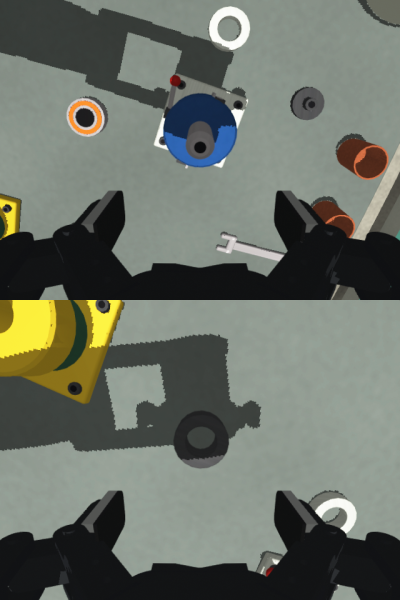

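```bash
python3 - <<'E'
import cv2,numpy as np
a=cv2.imread("pics/w1a.png")[140:280,250:390];b=cv2.imread("pics/w1b.png")[160:300,250:390]
b=cv2.convertScaleAbs(b,alpha=1.6)
im=cv2.resize(np.hstack([a,b]),None,fx=2.85,fy=2.85,interpolation=cv2.INTER_CUBIC)
for i in range(28):
    for k,L in((int(i*10*2.85),0),): cv2.line(im,(k,0),(k,12 if i%5==0 else 6),(0,0,255),1)
    if i<14: cv2.line(im,(0,k),(12 if i%5==0 else 6,k),(0,0,255),1)
cv2.imwrite("pics/crop2.png",im)
E
```

```text
(no output)
```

View pics/crop2.png

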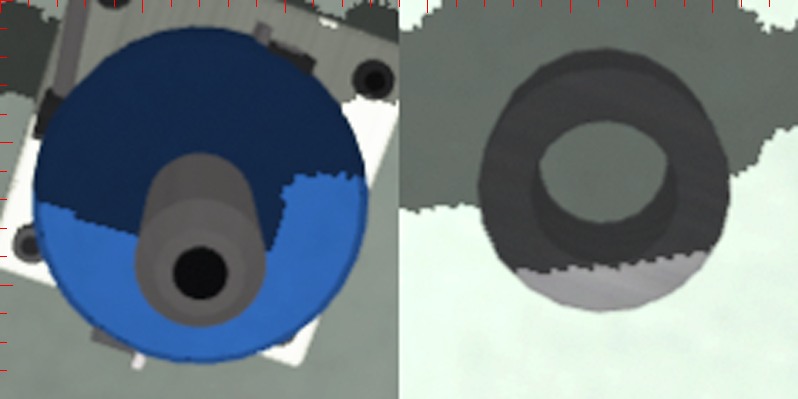

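```bash
python3 - <<'E'
from h import *
import pickle
a,b=pickle.load(open("w1.pkl","rb"))
print("arbor",plane(a,(320,235.6),.167),"block",plane(a,(320.5,207.5),.093))
print("thick",plane(b,(322,227),.04))
P=plane(b,(322,227),.04); x,y=P[:2]
arm.servo_line(np.array([x,y,.06]),down(.28),v=.2)
arm.servo_line(np.array([x,y,.010]),v=.08); st("down")
arm.gripper_to(.05,20); st("sq1")
cv2.imwrite("pics/side1.png",cv2.resize(eyes.capture("side")[300:420,270:430],None,fx=4,fy=4,interpolation=cv2.INTER_CUBIC))
arm.gripper_to(.085); st("open")
E
```

```text
arbor [0.6045861  0.06032976 0.167     ] block [0.60408771 0.06412398 0.093     ]
thick [0.41348801 0.2594292  0.04      ]
down t5.54 p [0.4137 0.2596 0.0102] F [ 0.2 -1.1  0.6] M [-0.01 -0.01  0.02] w0.0853 j6 0.14
sq1 t5.91 p [0.4138 0.2596 0.0107] F [-1.2 -0.6  5. ] M [-0.11  0.3   0.  ] w0.0586 j6 0.14
open t6.34 p [0.4134 0.2594 0.0098] F [ 0.1 -0.8  0.1] M [ 0.01 -0.03 -0.01] w0.0848 j6 0.14
```

View pics/side1.png

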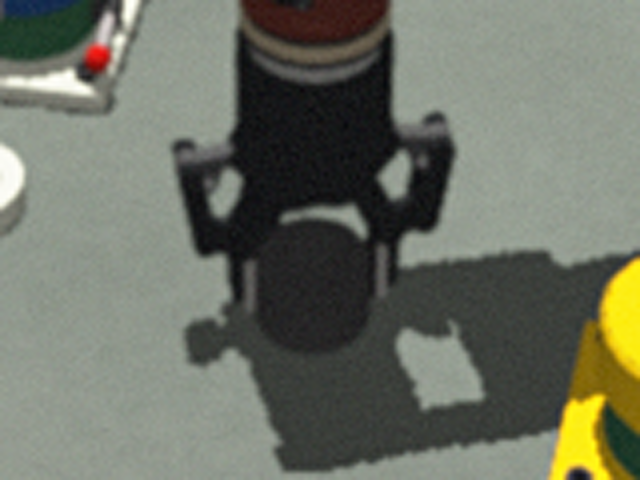

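```bash
python3 - <<'E'
from h import *
p=np.array([.4135,.2594,.010])
arm.move_ptp(p,down(.28-np.pi/2)); st("rot")
arm.gripper_to(.05,20); st("sq2"); arm.gripper_to(.085)
s=st("open")
arm.move_ptp(np.array([.4135,.2594,.143]),down(.28)); s=st("up")
m=eyes.camera_model("wrist"); im=eyes.capture("wrist"); cv2.imwrite("pics/w2.png",im)
print("pred px of tool axis at ring top",proj(m,[(s['position'][0],s['position'][1],.04)]))
b=cv2.convertScaleAbs(im[160:300,250:390],alpha=1.6)
cv2.imwrite("pics/crop3.png",cv2.resize(b,None,fx=4,fy=4,interpolation=cv2.INTER_CUBIC))
E
```

```text
rot t7.74 p [0.4135 0.2594 0.01  ] F [ 0.6 -1.1 -0.4] M [-0.02 -0.    0.01] w0.0847 j6 1.71
sq2 t8.09 p [0.4136 0.2591 0.0103] F [-0.5 -2.7  4.3] M [-0.44  0.1   0.05] w0.0599 j6 1.71
open t8.47 p [0.4134 0.2595 0.0099] F [-0.1  0.4 -0.2] M [-0.01  0.    0.04] w0.0848 j6 1.71
up t9.87 p [0.4132 0.2593 0.1426] F [0.1 0.4 0.2] M [-0.    0.01  0.  ] w0.0851 j6 0.14
pred px of tool axis at ring top [[318.99562729 242.32558623]]
```

View pics/crop3.png

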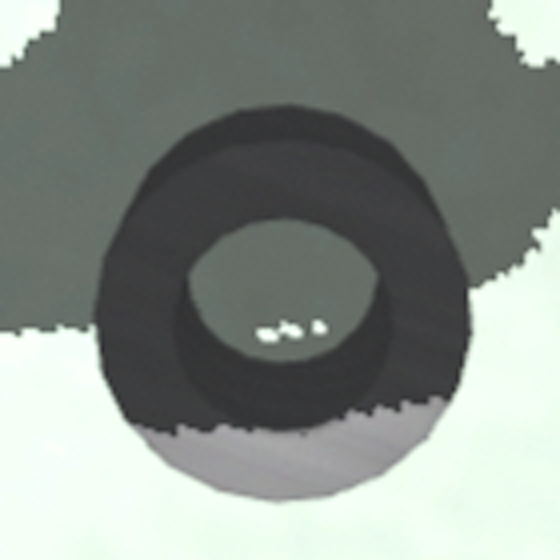

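```bash
python3 - <<'E'
from h import *
import pickle
a,_=pickle.load(open("w1.pkl","rb"))
A=plane(a,(318.5,236.8),.167); print("arbor",A, "block",plane(a,(320.5-1.5,210+1.2),.093))
p=np.array([.4135,.2594,.010])
arm.servo_line(np.array([p[0],p[1],.05]),v=.25); arm.servo_line(p,v=.1); arm.gripper_to(.05,80); st("grip")
arm.servo_line(np.array([p[0],p[1],.20]),v=.2); st("lift")
arm.move_ptp(np.array([A[0],A[1],.20]),down(.28)); s0=st("over")
im=eyes.capture("side"); cv2.imwrite("pics/side2.png",cv2.resize(im[170:330,200:360],None,fx=3.7,fy=3.7,interpolation=cv2.INTER_CUBIC))
for z in(.180,.172,.166,.160,.155,.15):
    arm.servo_line(np.array([A[0],A[1],z]),v=.1); s=st(z)
    d=s['wrist_force']-s0['wrist_force']
    if np.linalg.norm(d)>8: print("contact",d); break
E
```

```text
arbor [0.60389977 0.05932785 0.167     ] block [0.60376472 0.06091115 0.093     ]
grip t11.36 p [0.4147 0.26   0.0115] F [-1.5 -0.2  5.2] M [-0.09  0.33 -0.02] w0.0574 j6 0.14
lift t12.46 p [0.4119 0.2587 0.1978] F [-0.2  0.1 -7.4] M [-0.03  0.02 -0.01] w0.0570 j6 0.14
over t13.53 p [0.6027 0.0605 0.1991] F [-0.3 -0.4 -5.9] M [ 0.04 -0.01  0.05] w0.0570 j6 -0.30
0.18 t13.93 p [0.6023 0.0603 0.1787] F [-1.  -0.3 -6.1] M [-0.02  0.01 -0.01] w0.0571 j6 -0.30
0.172 t14.18 p [0.6034 0.0595 0.1714] F [ 0.  -0.5 -7. ] M [-0.01  0.03  0.02] w0.0570 j6 -0.30
0.166 t14.43 p [0.6035 0.0592 0.1654] F [ 0.  -0.2 -5.5] M [-0.03  0.01 -0.01] w0.0572 j6 -0.30
0.16 t14.68 p [0.6033 0.0593 0.1592] F [-0.6  0.3 -5.2] M [ 0.02 -0.04  0.01] w0.0572 j6 -0.30
0.155 t14.93 p [0.6034 0.0593 0.1544] F [ 0.4  0.9 -6.6] M [-0.01  0.05 -0.01] w0.0570 j6 -0.30
0.15 t15.18 p [0.6034 0.0593 0.1494] F [ 0.2 -0.1 -5.7] M [ 0.02 -0.01 -0.04] w0.0573 j6 -0.30
```

View pics/side2.png

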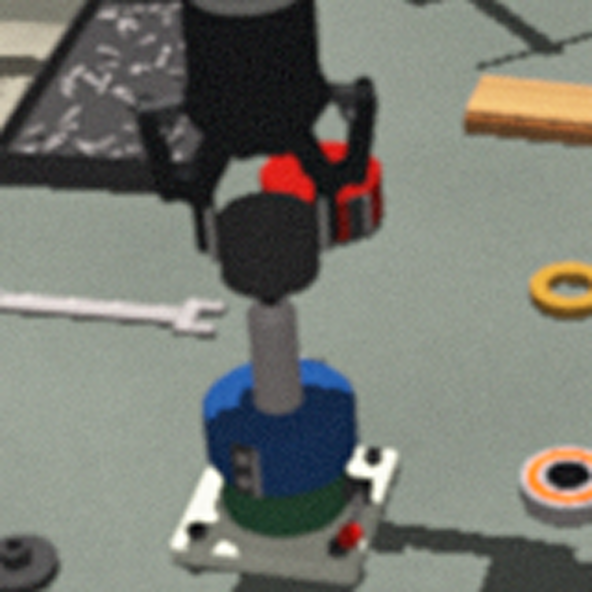

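The side view shows the ring held level with its bore over the arbor tip. It is now 20 mm down past the taper with no contact. I'll keep lowering until it seats.

```bash
cat >> h.py <<'E'
def lower(x,y,zs,base,v=.06,stop=9):
    for z in zs:
        arm.servo_line(np.array([x,y,z]),v=v); s=arm.get_state(); d=s['wrist_force']-base
        if d[2]>stop or np.hypot(*d[:2])>12: break
    st("stop at %.4f d %s"%(z,np.round(d,1))); return z
E
python3 - <<'E'
from h import *
x,y=.6039,.0593; b=np.array([0,0,-6.2])
z=lower(x,y,[.135,.12,.110,.107],b,v=.08)
if z==.107: z=lower(x,y,np.arange(.106,.100,-.001),b,v=.03)
arm.wait(.2); st("settle")
im=eyes.capture("side"); cv2.imwrite("pics/side3.png",cv2.resize(im[200:340,210:370],None,fx=4,fy=4,interpolation=cv2.INTER_CUBIC))
E
```

```text
stop at 0.1070 d [-0.3  0.7 -0.2] t16.38 p [0.6038 0.0593 0.1069] F [-0.3  0.7 -6.4] M [0.01 0.04 0.04] w0.0571 j6 -0.30
stop at 0.1030 d [-5.6  0.3 11.4] t17.38 p [0.6041 0.0593 0.1046] F [-5.6  0.3  5.2] M [ 0.01  0.78 -0.03] w0.0569 j6 -0.30
settle t17.57 p [0.6042 0.0593 0.1046] F [-5.3 -0.4  5.5] M [0.02 0.76 0.02] w0.0573 j6 -0.30
```

View pics/side3.png

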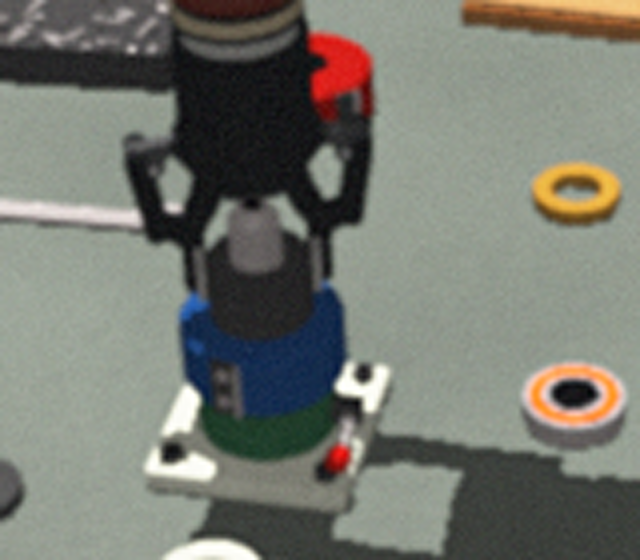

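Seated: contact came at TCP 0.1046, against 0.1045 expected, and the ring lies flat in the picture. I'll release it, then look at the middle ring, fitting its projected outline to image edges. I test that fit on the earlier thick-ring shot first.

```bash
cat >> h.py <<'E'
BIAS=np.array([1.5,-1.2])  # wrist picture: seen minus predicted, px
def fit(im,m,x0,y0,z,span=.014):
    g=cv2.GaussianBlur(im,(0,0),1).astype(np.float32)
    G=np.zeros(g.shape[:2],np.float32)
    for c in range(3): G=np.maximum(G,np.hypot(cv2.Sobel(g[:,:,c],-1,1,0),cv2.Sobel(g[:,:,c],-1,0,1)))
    G=np.minimum(G,60)
    t=np.linspace(0,2*np.pi,90,endpoint=False); best=(-1,)
    C=np.vstack([np.column_stack([r*np.cos(t),r*np.sin(t),0*t]) for r in(.030,.017)])
    for st_,sp,c in((.001,span,None),(.00025,.0015,1)):
        cx,cy=(x0,y0) if c is None else best[1:]
        for dx in np.arange(-sp,sp+1e-9,st_):
            for dy in np.arange(-sp,sp+1e-9,st_):
                q=(proj(m,C+[cx+dx,cy+dy,z])+BIAS).astype(np.float32)
                v=cv2.remap(G,q[:,0],q[:,1],cv2.INTER_LINEAR).mean()
                if v>best[0]: best=(v,cx+dx,cy+dy)
    return best
E
python3 - <<'E'
from h import *
x,y=.6039,.0593
arm.gripper_to(.085); st("rel")
arm.servo_line(np.array([x,y,.20]),v=.2)
arm.move_ptp(np.array([.606,.203,.123]),down(.28)); s=st("over mid")
m=eyes.camera_model("wrist"); im=eyes.capture("wrist"); cv2.imwrite("pics/w3.png",im)
b=fit(im,m,.606,.203,.02); print("mid",b)
# check on the thick-ring shot by relocating its camera: same tool-relative geometry, so true offset from tool ~0
m2=dict(m); R=cv2.Rodrigues(m['rvec'])[0]; c=-R.T@m['tvec']-s['position']; 
m2['tvec']=-R@(c+[.4132,.2593,.1426]); print("thick test (expect .4132 .2593)",fit(cv2.imread("pics/w2.png"),m2,.416,.256,.04))
q=(proj(m,[[b[1]+r*np.cos(t),b[2]+r*np.sin(t),.02] for r in(.03,.017) for t in np.linspace(0,6.28,80)])+BIAS)
im=im.copy()
for u,v in q: cv2.circle(im,(int(round(u)),int(round(v))),0,(0,0,255),-1)
cv2.imwrite("pics/w3o.png",cv2.resize(im[150:330,200:440],None,fx=2.5,fy=2.5,interpolation=cv2.INTER_NEAREST))
E
```

```text
rel t18.02 p [0.6044 0.0593 0.1032] F [ 0.1  0.1 -0.3] M [-0.03  0.04 -0.05] w0.0851 j6 -0.30
over mid t19.35 p [0.6055 0.2023 0.122 ] F [-0.5 -0.4  1.2] M [-0.01  0.01 -0.01] w0.0851 j6 -0.07
mid (np.float32(56.49899), np.float64(0.60675), np.float64(0.20325000000000001))
thick test (expect .4132 .2593) (np.float32(43.03487), np.float64(0.413), np.float64(0.25875000000000004))
```

View pics/w3o.png

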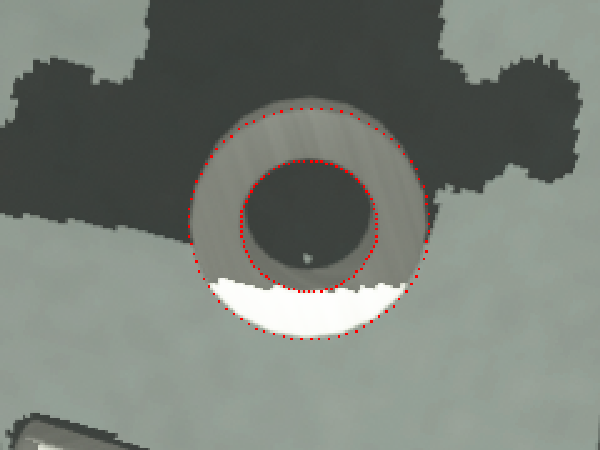

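The outline fits the pale ring closely, and the test on the thick ring agrees within 0.6 mm. Now to grip, carry and seat the middle ring.

```bash
cat >> h.py <<'E'
def pick(x,y,zg,effort,yaw=.28,lift=.20):
    arm.servo_line(np.array([x,y,zg+.03]),down(yaw),v=.2); arm.servo_line(np.array([x,y,zg]),v=.08); st("at")
    arm.gripper_to(.05,20); st("sq1"); arm.gripper_to(.085)
    arm.move_ptp(np.array([x,y,zg]),down(yaw-np.pi/2)); arm.gripper_to(.05,effort); s=st("sq2")
    arm.servo_line(np.array([x,y,lift]),v=.2); st("lift"); return s['position'][2]
E
python3 - <<'E'
from h import *
zg=pick(.60675,.20325,.002,60)
A=np.array([.6039,.0593]); yaw=.28-np.pi/2
arm.move_ptp(np.array([*A,.20]),down(yaw)); arm.wait(.2); s=st("over"); b=s['wrist_force']
im=eyes.capture("side"); cv2.imwrite("pics/side4.png",cv2.resize(im[170:330,200:360],None,fx=3.7,fy=3.7,interpolation=cv2.INTER_CUBIC))
z=lower(*A,[.18,.17,.165,.16,.155,.15],b)
print("zg",zg)
if z==.15:
    z=lower(*A,[.143,.138],b); 
    if z==.138: z=lower(*A,np.arange(.137,.129,-.001),b,v=.03)
E
```

```text
at t20.53 p [0.6061 0.2032 0.0011] F [ 0.2 -0.4  0.1] M [-0.   -0.02  0.  ] w0.0851 j6 -0.07
sq1 t20.90 p [0.6074 0.2035 0.0028] F [-0.  -1.   2.6] M [0.01 0.08 0.02] w0.0594 j6 -0.07
sq2 t23.04 p [0.6073 0.2034 0.0025] F [0.2 0.3 2.5] M [-0.01 -0.08 -0.01] w0.0568 j6 1.50
lift t24.18 p [0.6054 0.2029 0.1979] F [ 0.2 -0.1 -1.2] M [-0.02  0.03 -0.01] w0.0567 j6 1.50
over t25.02 p [0.6038 0.0605 0.1996] F [ 0.4  0.6 -0.1] M [-0.    0.01  0.03] w0.0567 j6 1.27
stop at 0.1500 d [-0.3 -0.6 -1.4] t26.87 p [0.6035 0.0593 0.1494] F [ 0.1 -0.  -1.5] M [-0.03 -0.04 -0.01] w0.0567 j6 1.27
zg 0.0024735603819730397
stop at 0.1380 d [-0.  -0.5 -0. ] t27.38 p [0.6035 0.0593 0.1374] F [ 0.4  0.1 -0.1] M [0.02 0.05 0.  ] w0.0570 j6 1.27
stop at 0.1320 d [-7.  -1.1 13.8] t28.88 p [0.6043 0.0593 0.1354] F [-6.6 -0.4 13.7] M [ 0.01  1.09 -0.01] w0.0570 j6 1.27
```

The middle ring seated at TCP 0.1354, against 0.1355 expected. I'll release it and go to the thin ring.

```bash
python3 - <<'E'
from h import *
arm.gripper_to(.085); st("rel")
arm.servo_line(np.array([.6039,.0593,.20]),v=.2)
arm.move_ptp(np.array([.450,-.209,.115]),down(.28)); s=st("over thin")
m=eyes.camera_model("wrist"); im=eyes.capture("wrist")
b=fit(im,m,.450,-.209,.012); print("thin",b)
q=(proj(m,[[b[1]+r*np.cos(t),b[2]+r*np.sin(t),.012] for r in(.03,.017) for t in np.linspace(0,6.28,80)])+BIAS)
c=tuple(int(v) for v in q.mean(0)); print(c,"ring colour bgr",im[tuple((proj(m,[(b[1]+.0235,b[2],.012)])+BIAS).round().astype(int)[0][::-1])])
im=im.copy()
for u,v in q: cv2.circle(im,(int(round(u)),int(round(v))),0,(0,0,255),-1)
a=cv2.resize(im[150:330,200:440],None,fx=1.65,fy=1.65,interpolation=cv2.INTER_NEAREST)
sd=cv2.resize(eyes.capture("side")[220:340,220:380],(396,297),interpolation=cv2.INTER_CUBIC)
cv2.imwrite("pics/w4.png",np.hstack([a,sd]))
E
```

```text
rel t29.28 p [0.6036 0.0593 0.1314] F [ 0.4  0.3 -0.2] M [-0.04 -0.04 -0.03] w0.0849 j6 1.27
over thin t31.62 p [ 0.45   -0.2087  0.1147] F [ 0.  -0.8  0.2] M [-0.    0.01  0.01] w0.0851 j6 -0.86
thin (np.float32(58.93529), np.float64(0.44875000000000004), np.float64(-0.2105))
(318, 242) ring colour bgr [ 89 201 241]
```

View pics/w4.png

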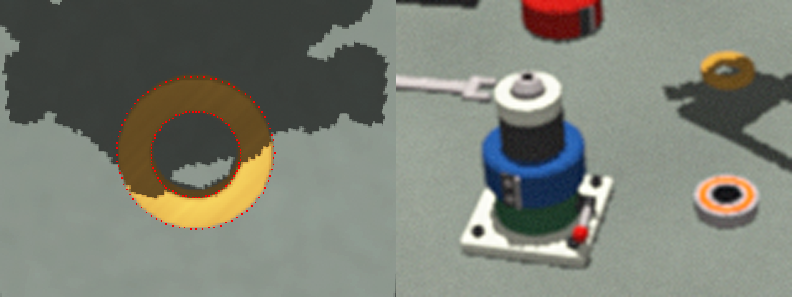

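The outline fits the brass ring. In the side view both seated rings lie flat and stacked. Now to pick up the thin ring.

```bash
python3 - <<'E'
from h import *
zg=pick(.44875,-.2105,.001,60,lift=.205)
print("zg",zg)
s=arm.get_state()
if s['width']>.054:
    A=np.array([.6039,.0593]); yaw=.28-np.pi/2
    arm.move_ptp(np.array([*A,.205]),down(yaw)); arm.wait(.2); s=st("over"); b=s['wrist_force']
    z=lower(*A,[.18,.17,.165,.16,.157],b)
    if z==.157: z=lower(*A,np.arange(.156,.147,-.001),b,v=.03)
    im=eyes.capture("side"); cv2.imwrite("pics/side5.png",cv2.resize(im[170:330,200:360],None,fx=3.7,fy=3.7,interpolation=cv2.INTER_CUBIC))
E
```

```text
at t32.81 p [ 0.4486 -0.2104  0.0008] F [ 0.4 -0.1 -0.2] M [ 0.03 -0.03  0.03] w0.0851 j6 -0.86
sq1 t33.19 p [ 0.4494 -0.2108  0.0019] F [-0.7  0.2  5.6] M [ 0.18  0.15 -0.03] w0.0589 j6 -0.86
sq2 t35.37 p [ 0.449  -0.2107  0.002 ] F [-2.7  0.6  7.3] M [0.13 0.32 0.06] w0.0566 j6 0.71
lift t36.53 p [ 0.4476 -0.2098  0.2032] F [-0.8  0.7 -2.5] M [ 0.04 -0.02 -0.03] w0.0566 j6 0.71
zg 0.002019879480053676
over t37.92 p [0.6038 0.0578 0.2051] F [ 0.5 -0.2 -2.3] M [-0.01 -0.02  0.03] w0.0560 j6 1.27
stop at 0.1570 d [-0.5  0.5 -0.2] t39.55 p [0.6037 0.0593 0.1567] F [-0.1  0.3 -2.5] M [-0.   -0.02  0.02] w0.0563 j6 1.27
stop at 0.1530 d [-4.7  0.1 10.9] t40.55 p [0.6042 0.0593 0.155 ] F [-4.2 -0.1  8.6] M [-0.03  0.74  0.04] w0.0566 j6 1.27
```

Contact came at TCP 0.1550, exactly as expected for seated. I'll release, retreat and check.

```bash
python3 - <<'E'
from h import *
arm.gripper_to(.085); st("rel")
arm.servo_line(np.array([.6039,.0593,.23]),v=.2)
arm.move_ptp(np.array([.45,-.2,.25]),down(.28)); st("away")
a=cv2.resize(eyes.capture("side")[210:340,220:380],(480,390),interpolation=cv2.INTER_CUBIC)
t=cv2.resize(eyes.capture("top")[140:290,190:310],(312,390),interpolation=cv2.INTER_CUBIC)
cv2.imwrite("pics/fin.png",np.hstack([a,t]))
E
```

```text
rel t41.00 p [0.6038 0.0593 0.1525] F [ 0.5 -0.4 -1. ] M [-0.03 -0.03 -0.06] w0.0853 j6 1.27
away t43.37 p [ 0.4499 -0.1996  0.2494] F [-0.4  1.   0.2] M [ 0.05 -0.02  0.01] w0.0848 j6 -0.84
```

View pics/fin.png

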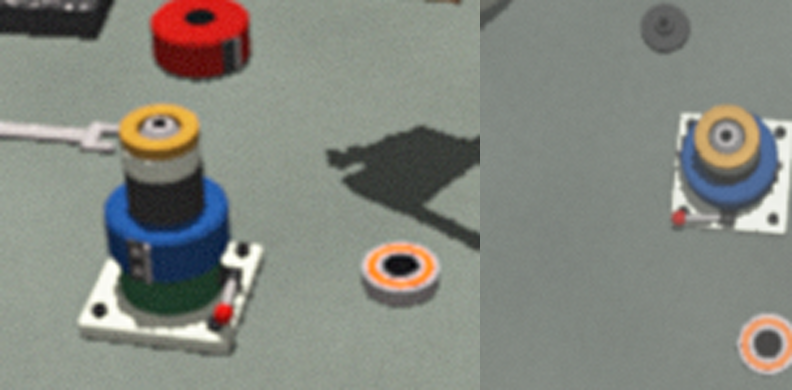

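The three rings are stacked flat in order on the blue block, with the arbor end just showing through the brass ring. The neighbouring objects in the crop have not moved.

```bash
python3 -c "
from bench import arm
arm.finish_job(); print(arm.get_state()['clock'])"
```

```text
the job is handed in; nothing more can be done
the job is handed in; nothing more can be done
```

The three spacer rings are on the arbor in the order asked: thick black on the blue block, then the pale middle ring, then brass on top. I handed the job in shortly after 43.4 s on the robot clock, against the 64 s limit.

- **Placing:** I squeezed each ring from two directions to centre it in the jaws. I then lowered it until contact (11 to 14 N) and only then let go.
- **Seating heights:** Contact came with the TCP at 0.1046, 0.1354 and 0.1550 m, all within 0.1 mm of the heights expected for a fully seated ring.
- **Last checks:** The final side and top pictures show the stack flat and concentric with the gripper clear. The neighbouring objects in those crops (bearing, end cap, red block, part of the spanner) had not moved. I did not re-check the caliper, edge sample or yellow fixtures in a last picture, but the arm never went down near them.
- **Disagreement:** Early on, the top and wrist cameras differed by up to about 6 mm. I corrected the wrist camera against the centred thick ring and used that for placing. No ring touched the arbor hard enough to show in the wrist force on the way down.

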